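Put the wrench sockets back from the rail into their bored blocks

ROBOT

A 6-joint arm with a two-finger parallel gripper is mounted at the origin on the work surface. World frame = base frame: x ahead of the robot, y to its left, z up, the work surface at z = 0. Lengths are in m, angles in rad, forces in N, time in s.
With the tool pointing down it reaches from about 0.25 to 0.775 m from the base axis. Payload 4 kg.
Tool frame: the origin (TCP) lies at the very end of the fingers, on their centre line; the grasp point (between the pads) lies 19 mm behind it; z points along the fingers, y is the line along which they close (so a half turn about z gives the same grasp; the last joint's range is limited). The gripper opens to 85 mm and grips with 20 to 120 N. Pads are 22 mm wide; open, the fingers measure 114 mm over their backs; the gripper's body (76 mm by 85 mm) begins 54 mm behind the grasp point. The pads swing forward as they close: fully open they stand 13 mm farther back than shut.
Start: joints at [1.046, 0.087, 1.371, -0, 1.684, -0.103], TCP at [0.225, 0.502, 0.231] pointing down, gripper open.
Joint ranges: [-3.1, 3.1], [-0.76, 2.03], [0.27, 2.55], [-1.08, 4.22], [0.17, 2.65], [-2.57, 2.57]. Speed limits (rad/s): [2.79, 2.79, 3.14, 3.14, 3.14, 3.14].

INTERFACE

Orientations are given as [roll, pitch, yaw] about the fixed x, y, z axes, in that order (R = Rz(yaw) Ry(pitch) Rx(roll)).
In Python, from rig import arm gives the robot as it stands.
- The arm moves only by the shell command python3 -m pendant 'ROWS' [OPENING]. ROWS is JSON, a list that holds one entry, the list of rows, each a list of 6 numbers: the shift along the tool's x, y, z each as a share of 0.04 m, from -1 to 1, then the turn, a rotation vector about the tool's x, y, z each as a share of 6 degrees, from -1 to 1. A call has 1 to 8 rows; each row shifts and turns the commanded pose from where the row before left it, along the tool's axes as they then stand; what a row does not reach is not made up. A row lasts 1/8 s, in which the tool goes at most 62.5 mm and 10.7 degrees, less where a joint would pass 70% of its speed; a pose out of reach is approached as far as the arm can. A call with a number of a shift or a turn outside -1 to 1 is refused whole. A call with a gripper value outside its range is refused whole. OPENING is the opening, from 0 (shut) to 1 (fully open), set as the call begins (- or left out, the last holds). The fingers move at their own pace and stop on an object; the grip force is fixed at half the most. Time passes only in rows, so rows that do not move let the fingers close. It gives the time, the measured TCP pose, the force, the opening and the grip force at its end, in the units of the state.
- arm.read_state(): the state, without advancing time (a new reading comes with each control period).
- arm.camera(name): name is "scene" or "top" or "wrist"; returns a dict with "frame" (480x640x3 uint8, red, green, blue), "range_z" (480x640 float32, m along the optical axis (not along the pixel's ray), 0 where there is no reading), "vfov" (degrees; the focal length in pixels is half the picture's height over the tangent of half this angle, whatever the lens; pixels are square), "cx", "cy" (the principal point, pixels), "origin" and "attitude" of the camera in the world; the wrist camera has in their place "tool_from_camera" (4x4, takes a point from camera to tool coordinates, whose origin is the TCP and whose axes are the flange's). Camera axes: x right, y down, z forward; pixel columns grow to the right and rows downward; lengths in m; the calibration is good to about 2 mm. A picture is of the moment at which its call begins: read the wrist's pose just before it.
- arm.close_job(): hands the job in; it is judged then, once.
The state is a dict: "time_s": time; "joints": joint angles; "dq": joint speeds; "joint_torque": joint torques, N m; "eef_pos": TCP position; "tcp_rot": TCP orientation; "ft_force": force on the tool from outside, world axes, zero at the start; "wrist_torque": the same for the moment, N m; "opening": finger opening in m; "finger_force": force on a finger pad.
Only numpy, scipy, OpenCV 4.12 (cv2) and the standard library are available. Lean on these libraries where they do the work, as an engineer would, in place of code of your own. Each camera call takes 0.05 s, during which the arm holds its last target. There are 200 camera calls.

TASK

The four chromed wrench sockets standing on the dark steel rail belong in the bored wooden blocks in the black tray. Put every socket back in the block bored for its size (the smallest socket in the smallest bore, and so on up to the largest in the largest), standing flat on the bottom of the bore with its hexagon opening up. Lower them in rather than dropping them, and leave the ratchet and the screwdriver where they lie.

Things in the scene. Friction and masses are not known exactly. Their poses are not given: they have to be found in the camera images.
- socket_22: Chromed hexagon socket: upright cylinder, 22 mm outside diameter, 38 mm tall, about 65 g, 15 mm hexagon opening on top. Origin: centre of its underside, z up, x and y arbitrary. All four start 72 mm apart in a straight row, in any order, on a fixed dark rail before or behind the tray, underside 10 mm above the bench, each over a loose 9 mm post 11 mm tall, no catch.
- socket_30: Chromed hexagon socket: upright cylinder, 30 mm outside diameter, 42 mm tall, about 100 g, 22 mm hexagon opening on top. Origin: centre of its underside, z up, x and y arbitrary. Grip it round the outside, fingers closing across the row, where nothing stands beside it. On the rail its underside is 10 mm above the bench.
- socket_40: Chromed hexagon socket: upright cylinder, 40 mm outside diameter, 47 mm tall, about 190 g, 30 mm hexagon opening on top. Origin: centre of its underside, z up, x and y arbitrary. Stands on the rail like the others (underside 10 mm above the bench).
- socket_50: Chromed hexagon socket: upright cylinder, 50 mm outside diameter, 54 mm tall, about 330 g, 38 mm hexagon opening on top. Origin: centre of its underside, z up, x and y arbitrary. Stands on the rail like the others (underside 10 mm above the bench).
- block_34: Wooden block 78 mm square, 18 mm thick, with a central blind bore 34 mm wide, 12 mm deep, black floor, 4 mm chamfer: for the 22 mm socket. Origin: centre of its underside, 3 mm above the bench; bore floor 6 mm and top 18 mm above the origin; z up, y along the row. The four blocks sit in any order, 80 mm apart in a straight row, in a fixed black tray whose 12 mm rim is just outside them.
- block_42: Wooden block 78 mm square, 18 mm thick, with a central blind bore 42 mm wide, 12 mm deep, black floor, 4 mm chamfer: for the 30 mm socket. Origin: centre of its underside, 3 mm above the bench; bore floor 6 mm and top 18 mm above the origin; z up, y along the row. In its bore the socket stands out 30 mm above the block.
- block_52: Wooden block 78 mm square, 18 mm thick, with a central blind bore 52 mm wide, 12 mm deep, black floor, 4 mm chamfer: for the 40 mm socket. Origin: centre of its underside, 3 mm above the bench; bore floor 6 mm and top 18 mm above the origin; z up, y along the row. In its bore the socket stands out 35 mm above the block.
- block_62: Wooden block 78 mm square, 18 mm thick, with a central blind bore 62 mm wide, 12 mm deep, black floor, 4 mm chamfer: for the 50 mm socket. Origin: centre of its underside, 3 mm above the bench; bore floor 6 mm and top 18 mm above the origin; z up, y along the row. In its bore the socket stands out 42 mm above the block.
- ratchet: Bystander: ratchet handle, steel head and black grip, 258 mm long, lying on the bench to the robot's right. Origin: on its underside, about midway along it; x towards the head. Leave it alone.
- screwdriver: Bystander: screwdriver with a red handle, 200 mm long, lying on the bench to the robot's left. Origin: on its underside, midway along it; x towards the tip. Leave it alone.
Not all that is in view belongs to the job. What is shaped like the socket_40 but blue or purple is not meant.

How it is judged:
At the end, for the whole second after the job is handed in: Each socket (22, 30, 40, 50 mm) stands in the block with its bore (34, 42, 52, 62 mm): within 9 mm of the bore's axis, its underside within 3 mm of the bore's floor, upright within 0.1 rad with the hexagon up, at rest and released (horizontal distance between socket_22 and block_34 below 0.009 m and z of socket_22 in the frame of block_34 between 0.003 and 0.009 m and angle between each of socket_22, socket_30, socket_40, socket_50's own z axis and vertical below 0.1 rad and linear speed of each of socket_22, socket_30, socket_40, socket_50 below 0.02 m/s and angular speed of each of socket_22, socket_30, socket_40, socket_50 below 0.2 rad/s and horizontal distance between socket_30 and block_42 below 0.009 m and z of socket_30 in the frame of block_42 between 0.003 and 0.009 m and horizontal distance between socket_40 and block_52 below 0.009 m and z of socket_40 in the frame of block_52 between 0.003 and 0.009 m and horizontal distance between socket_50 and block_62 below 0.009 m and z of socket_50 in the frame of block_62 between 0.003 and 0.009 m); the robot touches nothing.
It fails at once if a socket is dropped into its bore (faster than 0.7 m/s there, a fall of about 25 mm) ((linear speed of socket_22 above 0.7 m/s and horizontal distance between socket_22 and block_34 below 0.03 m and z of socket_22 in the frame of block_34 below 0.05 m) or (linear speed of socket_30 above 0.7 m/s and horizontal distance between socket_30 and block_42 below 0.03 m and z of socket_30 in the frame of block_42 below 0.05 m) or (linear speed of socket_40 above 0.7 m/s and horizontal distance between socket_40 and block_52 below 0.03 m and z of socket_40 in the frame of block_52 below 0.05 m) or (linear speed of socket_50 above 0.7 m/s and horizontal distance between socket_50 and block_62 below 0.03 m and z of socket_50 in the frame of block_62 below 0.05 m)).
It fails at once if the ratchet or the screwdriver is moved more than 25 mm (distance of any of ratchet, screwdriver from where it was at the start of the episode above 0.025 m).
It also fails if it takes over 80 s, if anything falls off the work surface, if the arm or the gripper's body presses on something with over 40 N, if the wrist force passes 120 N, or if a joint passes its speed limit or range.

## Working session

There is one attempt and no reset: what is moved stays moved. The work goes in short steps, Python scripts to look and compute and a shell command to move; the robot and the scene stay as the last step left them, time stands still between calls to the robot, and variables do not carry over. Pictures are saved under pics/ and viewed, at most 17 in all, crops included, and the job is handed in when it is done.

```bash
mkdir -p pics; ls
python3 - <<'E'
from rig import arm
import cv2,numpy as np,pickle
s=arm.read_state(); print({k:np.round(v,3).tolist() for k,v in s.items()})
for n in("top","scene"):
    c=arm.camera(n); pickle.dump(c,open(f'{n}.pkl','wb'))
    print(n,c['vfov'],c['cx'],c['cy'],c['origin'],c['attitude'])
    cv2.imwrite(f'pics/{n}0.png',c['frame'][:,:,::-1])
E
```

```text
pics
{'time_s': 0.0, 'joints': [1.046, 0.088, 1.372, 0.0, 1.684, -0.103], 'dq': [0.002, 0.001, -0.001, 0.0, -0.0, 0.0], 'joint_torque': [-0.001, -35.188, -31.326, -0.0, 0.011, 0.0], 'eef_pos': [0.225, 0.501, 0.23], 'tcp_rot': [-3.139, -0.0, 2.72], 'ft_force': [-0.453, 0.344, 0.258], 'wrist_torque': [-0.007, -0.013, 0.015], 'finger_force': 0.0, 'opening': 0.085}
top 43.000574391574105 311.9933796835733 235.9963905198766 [ 0.27714845 -0.00378548  1.28084947] [-2.94701877  0.00754214 -1.56472969]
scene 54.100400089718796 318.4905751255239 231.73577790122252 [1.25626422 0.10493031 0.60942004] [-2.22001663  0.01188531  1.7076827 ]
```

View pics/top0.png

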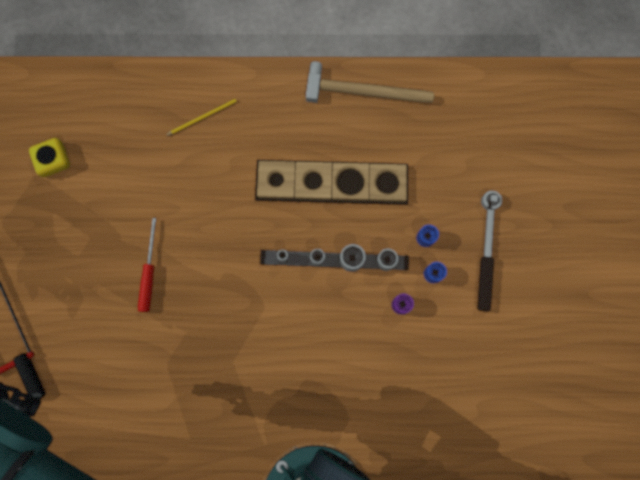

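View pics/scene0.png

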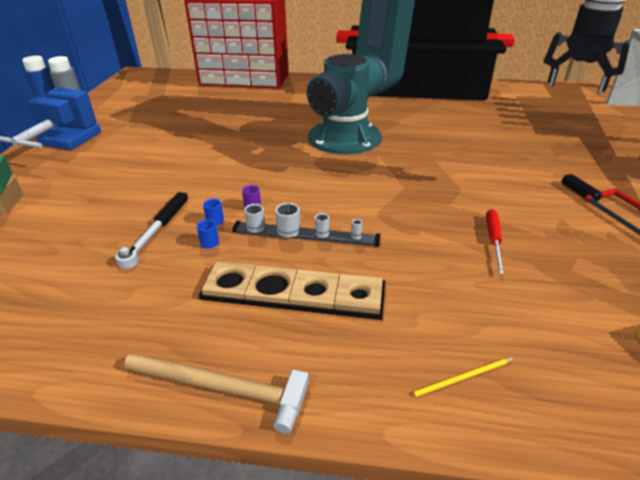

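Top view: sockets on the rail are 22 at (282,255), 30 at (317,256), 50 at (352,257) and 40 at (388,259). Bores are 34 at (276,179), 42 at (313,180), 62 at (350,181) and 52 at (387,182). Things that could be mistaken for socket_40 are the blue ones at (428,236) and (435,272) and the purple one at (402,304). I take the chromed one on the rail at (388,259). Enlarged crops next, to check this and read pixel positions.

Run:
```python
import cv2,pickle
for n,(x0,x1,y0,y1) in {'top':(245,445,145,295),'scene':(195,395,175,325)}.items():
    f=pickle.load(open(f'{n}.pkl','rb'))['frame'][y0:y1,x0:x1,::-1]
    f=cv2.resize(f,None,fx=4,fy=4,interpolation=cv2.INTER_CUBIC)
    for k in range(0,800,80): cv2.putText(f,str(x0+k//4),(k,10),0,.35,(0,255,255)); cv2.line(f,(k,12),(k,18),(0,255,255))
    for k in range(0,600,80): cv2.putText(f,str(y0+k//4),(0,k+4),0,.35,(0,255,255))
    cv2.imwrite(f'pics/{n}_crop.png',f)
```

```text
(no output)
```

View pics/top_crop.png

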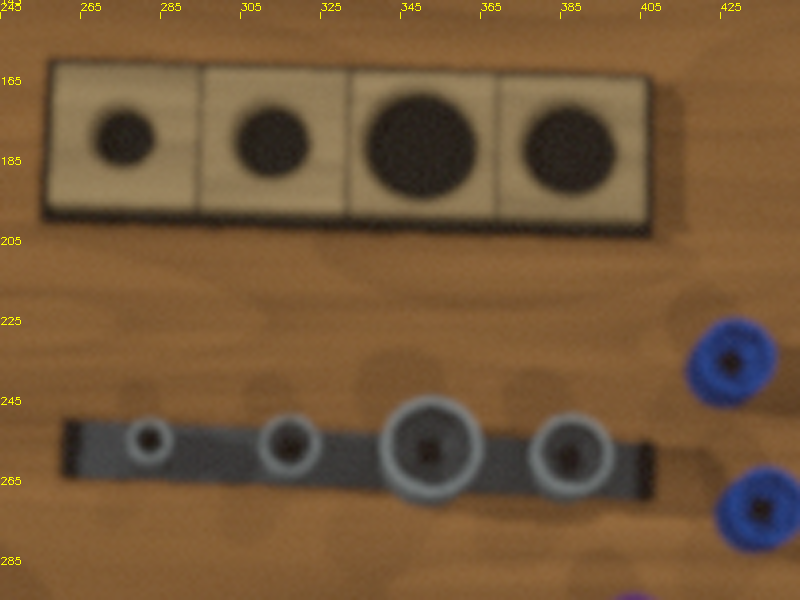

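View pics/scene_crop.png

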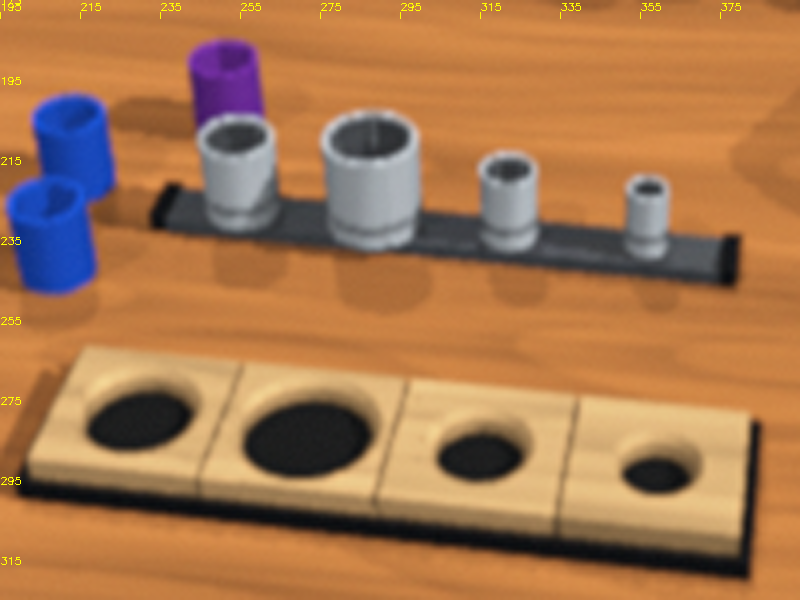

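The crops confirm the choice: the chromed 40 on the rail is clear of the blue and purple look-alikes. Now triangulating rim centres and block corners from both views.

```bash
cat > h.py <<'E'
import numpy as np,pickle
from scipy.spatial.transform import Rotation as R
def rays(c,px):
    f=240/np.tan(np.radians(c['vfov']/2)); px=np.asarray(px,float)
    d=np.c_[(px-[c['cx'],c['cy']])/f,np.ones(len(px))]
    return np.array(c['origin']),d@R.from_euler('xyz',c['attitude']).as_matrix().T
def onplane(c,px,z):
    o,d=rays(c,px); return o+d*((z-o[2])/d[:,2])[:,None]
def tri(c1,p1,c2,p2):
    o1,d1=rays(c1,p1);o2,d2=rays(c2,p2);out=[]
    for a,b in zip(d1,d2):
        t=np.linalg.lstsq(np.c_[a,-b],o2-o1,rcond=None)[0]
        P,Q=o1+a*t[0],o2+b*t[1]; out.append(np.r_[(P+Q)/2,np.linalg.norm(P-Q)])
    return np.array(out)
E
python3 - <<'E'
from h import *
np.set_printoptions(precision=4,suppress=True)
T,S=[pickle.load(open(n+'.pkl','rb')) for n in('top','scene')]
t=lambda a:np.array(a)/4+[245,145]-.4
s=lambda a:np.array(a)/4+[195,175]-.4
tp=t([(149,441),(290,445),(431,448),(572,455)]);sp=s([(648,188),(509,169),(370,136),(237,136)])
print('sockets 22 30 50 40\n',tri(T,tp,S,sp))
for h,p in zip((.048,.052,.064,.057),tp): print(onplane(T,[p],h),end='')
# top-face corners: far row then near row, +y first
tf=t([(52,63),(200,66),(348,70),(497,74),(647,77)]);tn=t([(49,206),(198,211),(346,215),(496,219),(647,224)])
sf=s([(740,540),(556,523),(374,505),(200,485),(30,470)]);sn=s([(752,413),(579,398),(408,380),(243,365),(85,348)])
F=tri(T,tf,S,sf);N=tri(T,tn,S,sn);print('\nfar\n',F,'\nnear\n',N)
C=(F[1:]+F[:-1]+N[1:]+N[:-1])/4; print('blocks 34 42 62 52\n',C)
print('scene on z.021\n',(lambda f,n:(f[1:]+f[:-1]+n[1:]+n[:-1])/4)(onplane(S,sf,.021),onplane(S,sn,.021)))
print('top bore floor z.009\n',onplane(T,t([(125,138),(272,143),(421,147),(569,151)]),.009))
st=pickle.load(open('top.pkl','rb'))['range_z']
for p in [*tp.round().astype(int),(295,190),(300,230)]: print(1.2808-st[p[1]-5:p[1]+6,p[0]-5:p[0]+6].min(),end=' ')
E
```

```text
sockets 22 30 50 40
 [[ 0.4804  0.0691  0.0474  0.0009]
 [ 0.478  -0.0029  0.0514  0.0017]
 [ 0.4748 -0.0747  0.0638  0.0006]
 [ 0.4727 -0.1464  0.0565  0.0011]]
[[0.4804 0.0686 0.048 ]][[ 0.478  -0.0037  0.052 ]][[ 0.4748 -0.075   0.064 ]][[ 0.4727 -0.1469  0.057 ]]
far
 [[ 0.6919  0.1255  0.0199  0.001 ]
 [ 0.6908  0.0461  0.0188  0.0003]
 [ 0.6892 -0.034   0.0178  0.0003]
 [ 0.6869 -0.1137  0.0179  0.0021]
 [ 0.6856 -0.1938  0.0162  0.0044]] 
near
 [[ 0.612   0.1267  0.0198  0.002 ]
 [ 0.6099  0.047   0.0182  0.0019]
 [ 0.608  -0.0331  0.0188  0.0001]
 [ 0.6063 -0.1131  0.0181  0.0001]
 [ 0.6036 -0.1928  0.0181  0.0018]]
blocks 34 42 62 52
 [[ 0.6512  0.0863  0.0192  0.0013]
 [ 0.6495  0.0065  0.0184  0.0007]
 [ 0.6476 -0.0735  0.0182  0.0007]
 [ 0.6456 -0.1533  0.0176  0.0021]]
scene on z.021
 [[ 0.653   0.0868  0.021 ]
 [ 0.6521  0.0073  0.021 ]
 [ 0.6505 -0.0723  0.021 ]
 [ 0.6491 -0.1507  0.021 ]]
top bore floor z.009
 [[ 0.6531  0.0865  0.009 ]
 [ 0.6506  0.0068  0.009 ]
 [ 0.6487 -0.0739  0.009 ]
 [ 0.6468 -0.1539  0.009 ]]
0.035346508 0.04230988 1.2808 1.2808 1.2808 1.2808
```

```bash
python3 -m pendant '[[[0,0,0,0,0,1],[0,0,0,0,0,1],[0,0,0,0,0,1],[0,0,0,0,0,1],[0,0,0,0,0,1],[0,0,0,0,0,1],[0,0,0,0,0,1],[0,0,0,0,0,1]]]' 1; python3 -m pendant '[[[0,0,0,0,0,1],[0,0,0,0,0,1],[0,0,0,0,0,1],[0,0,0,0,0,0.3],[0,0,0,0,0,0]]]'
cat >> h.py <<'E'
def go(x,y,z,yaw=88.):
    from rig import arm
    s=arm.read_state(); M=R.from_euler('xyz',s['tcp_rot'])
    d=M.inv().apply(np.array([x,y,z])-s['eef_pos'])/.04
    r=(M.inv()*R.from_euler('xyz',[180,0,yaw],degrees=True)).as_rotvec(degrees=True)/6
    print('shift',d.round(2),'turn',r.round(2),'at',np.round(s['eef_pos'],4),'t',s['time_s'],'F',np.round(s['ft_force'],1),'open',round(s['opening'],4))
E
python3 -c "
from h import *
go(.4804,.0688,.12)"
```

```text
time_s: 1.1
eef_pos: [0.225, 0.5015, 0.2306]
tcp_rot: [-3.141, 0.001, 1.879]
ft_force: [-0.6, -0.6, 0.5]
opening: 0.0854
finger_force: 0.0
time_s: 1.72
eef_pos: [0.2251, 0.5017, 0.2309]
tcp_rot: [-3.141, 0.001, 1.538]
ft_force: [-0.3, 0.4, 0.6]
opening: 0.0851
finger_force: 0.0
shift [-10.6    6.74   2.78] turn [-0.    0.01  0.02] at [0.2251 0.5017 0.2309] t 1.725 F [-0.3  0.4  0.6] open 0.0851
```

```bash
python3 -m pendant '[[[-0.96,0.61,0],[-0.96,0.61,0]]]' 2>&1 | tail -1; python3 -m pendant '[[[-0.96,0.61,0,0,0,0],[-0.96,0.61,0,0,0,0],[-0.96,0.61,0,0,0,0],[-0.96,0.61,0,0,0,0],[-0.96,0.61,0,0,0,0],[-0.96,0.61,0,0,0,0],[-0.96,0.61,0,0,0,0],[-0.96,0.61,0,0,0,0]]]' | head -3;  python3 -m pendant '[[[-0.96,0.61,0.5,0,0,0],[-0.96,0.61,0.5,0,0,0],[-0.96,0.62,0.5,0,0,0],[0,0,0,0,0,0]]]'|head -3
python3 - <<'E'
from h import *
from rig import arm
import cv2
go(.4804,.0688,.12)
c=arm.camera('wrist');s=arm.read_state();pickle.dump((s,c),open('w1.pkl','wb'));print(c['vfov'],np.round(c['tool_from_camera'],3))
cv2.imwrite('pics/w1.png',c['frame'][:,:,::-1])
E
```

```text
invalid input
time_s: 2.72
eef_pos: [0.4103, 0.1868, 0.2314]
tcp_rot: [3.141, -0.0, 1.538]
time_s: 3.22
eef_pos: [0.4791, 0.068, 0.1689]
tcp_rot: [-3.137, 0.001, 1.533]
shift [0.02 0.04 1.22] turn [-0.04  0.01 -0.03] at [0.4791 0.068  0.1689] t 3.225 F [-0.   0.3 -0.4] open 0.0856
68.11253056318009 [[ 0.    -0.96  -0.278  0.072]
 [ 1.     0.     0.     0.   ]
 [-0.    -0.278  0.96  -0.143]
 [ 0.     0.     0.     1.   ]]
```

View pics/w1.png

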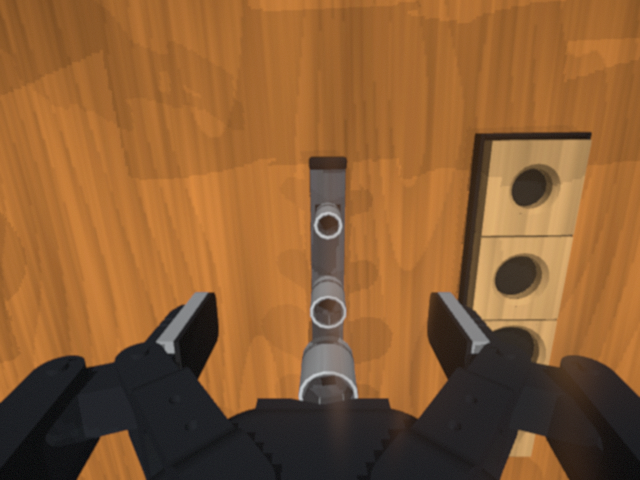

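The wrist view shows the 22, 30 and 50 rims at about (328,223), (328,311) and (328,393), and the 34 and 42 bores at about (531,187) and (519,276). I compare these with the fixed-camera values.

Run:
```python
from h import *
np.set_printoptions(precision=4,suppress=True)
s,c=pickle.load(open('w1.pkl','rb'))
M=np.eye(4);M[:3,:3]=R.from_euler('xyz',s['tcp_rot']).as_matrix();M[:3,3]=s['eef_pos'];M=M@c['tool_from_camera']
c['origin']=M[:3,3];c['attitude']=R.from_matrix(M[:3,:3]).as_euler('xyz')
for p,h in [((328,223),.048),((328,311),.052),((328,393),.064),((529,187),.009),((516,277),.009)]: print(onplane(c,[p],h))
go(.4804,.0688,.026)
```

```text
[[0.4835 0.0734 0.048 ]]
[[0.4811 0.0002 0.052 ]]
[[ 0.4787 -0.0698  0.064 ]]
[[0.6571 0.0891 0.009 ]]
[[0.6555 0.0058 0.009 ]]
shift [-0.02  0.04  3.6 ] turn [-0.03 -0.   -0.01] at [0.479  0.0695 0.1702] t 3.275 F [0.2 1.2 0.3] open 0.0856
```

```bash
python3 -m pendant '[[[0.02,0.06,0.9,0,0,0],[0,0,0.9,0,0,0],[0,0,0.9,0,0,0],[0,0,0.6,0,0,0],[0,0,0.3,0,0,0],[0,0,0,0,0,0]]]' >/dev/null
python3 - <<'E'
from h import *
from rig import arm
import cv2
go(.481,.0705,.026)
c=arm.camera('wrist');pickle.dump((arm.read_state(),c),open('w2.pkl','wb'))
cv2.imwrite('pics/w2.png',c['frame'][:,:,::-1])
E
```

```text
shift [-0.03 -0.01  0.03] turn [-0.   -0.    0.02] at [0.4815 0.0719 0.0274] t 4.025 F [1.4 0.3 0.6] open 0.0853
```

View pics/w2.png

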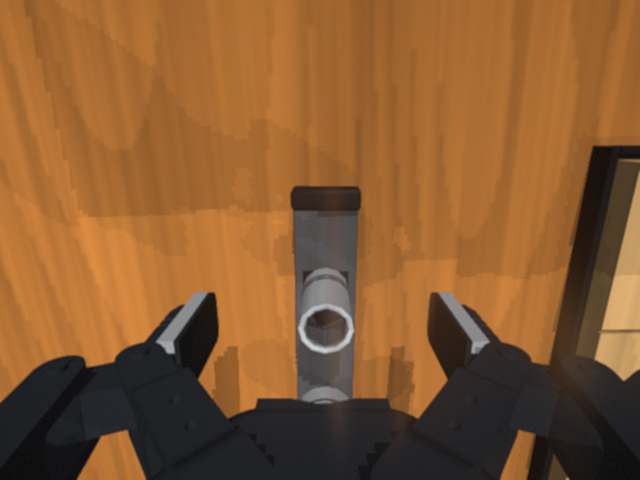

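The rim is at (327,327), centred between the pads, with about 2 mm offset along the row. Closing and lifting.

```bash
python3 -m pendant '[[[0.03,0,0,0,0,0],[0,0,0,0,0,0],[0,0,0,0,0,0],[0,0,0,0,0,0],[0,0,0,0,0,0],[0,0,0,0,0,0],[0,0,0,0,0,0]]]' 0; python3 -m pendant '[[[0,0,-0.3,0,0,0],[0,0,-0.6,0,0,0],[0,0,-0.6,0,0,0],[0,0,0,0,0,0]]]'; python3 -c "
from h import *
go(.6535,.0885,.085)"
```

```text
time_s: 4.95
eef_pos: [0.4822, 0.0723, 0.0279]
tcp_rot: [3.141, -0.0, 1.536]
ft_force: [-0.6, -0.0, 4.0]
opening: 0.0199
finger_force: 58.7
time_s: 5.45
eef_pos: [0.4833, 0.0724, 0.0894]
tcp_rot: [3.137, -0.0, 1.537]
ft_force: [0.2, 0.1, -0.1]
opening: 0.0202
finger_force: 58.8
shift [0.55 4.24 0.13] turn [ 0.04 -0.    0.01] at [0.4833 0.0724 0.0894] t 5.45 F [ 0.2  0.1 -0.1] open 0.0202
```

```bash
python3 -m pendant '[[[0.1,0.85,0,0,0,0],[0.1,0.85,0,0,0,0],[0.1,0.85,0,0,0,0],[0.1,0.85,0,0,0,0],[0.1,0.85,0,0,0,0],[0.05,0.02,0,0,0,0],[0,0,0,0,0,0],[0,0,0,0,0,0]]]' >/dev/null
python3 - <<'E'
from h import *
from rig import arm
import cv2
go(.6548,.089,.03)
s=arm.read_state();c=arm.camera('wrist');pickle.dump((s,c),open('w3.pkl','wb'))
cv2.imwrite('pics/w3.png',c['frame'][:,:,::-1])
E
```

```text
shift [0.02 0.07 1.42] turn [-0.01  0.    0.01] at [0.6521 0.0885 0.0868] t 6.45 F [ 0.3 -0.4 -0.4] open 0.0197
```

View pics/w3.png

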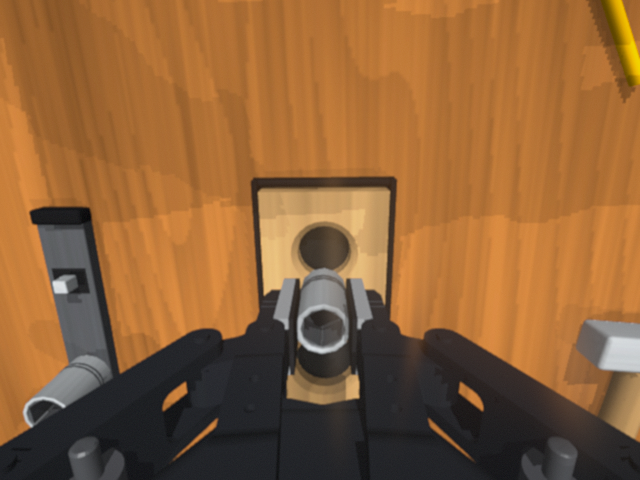

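The socket is held, rim at (323,328). The 34 bore floor is centred near (324,249) and its chamfer spans columns 292 to 357.

```bash
cat >> h.py <<'E'
def wcam(f):
    s,c=pickle.load(open(f,'rb'))
    M=np.eye(4);M[:3,:3]=R.from_euler('xyz',s['tcp_rot']).as_matrix();M[:3,3]=s['eef_pos'];M=M@c['tool_from_camera']
    c['origin']=M[:3,3];c['attitude']=R.from_matrix(M[:3,:3]).as_euler('xyz'); return s,c
E
python3 - <<'E'
from h import *
np.set_printoptions(precision=4,suppress=True)
s,c=wcam('w3.pkl');print(s['eef_pos'])
print(onplane(c,[(323,328)],.107), onplane(c,[(324.5,249)],.009),onplane(c,[(260,187),(392,187)],.021))
go(.6548,.089,.03)
E
```

```text
[0.6521 0.0885 0.0868]
[[0.6527 0.0869 0.107 ]] [[0.6536 0.0864 0.009 ]] [[0.6169 0.1302 0.021 ]
 [0.6948 0.1276 0.021 ]]
shift [0.02 0.06 1.43] turn [-0.01  0.    0.01] at [0.6523 0.0885 0.0872] t 6.5 F [-0.2 -0.9 -0.5] open 0.0197
```

```bash
python3 -m pendant '[[[0.01,0.04,0.5,0,0,0],[0,0,0.4,0,0,0],[0,0,0.3,0,0,0],[0,0,0.15,0,0,0],[0,0,0.1,0,0,0],[0,0,0.02,0,0,0],[0,0,0,0,0,0]]]'; python3 -c "
from h import *
go(.6535,.0885,.0275)"
```

```text
time_s: 7.38
eef_pos: [0.6553, 0.0889, 0.0291]
tcp_rot: [3.14, -0.0, 1.537]
ft_force: [0.2, 0.7, -0.5]
opening: 0.02
finger_force: 58.9
shift [-0.01 -0.04  0.04] turn [ 0.01 -0.    0.01] at [0.6553 0.0889 0.0291] t 7.375 F [ 0.2  0.7 -0.5] open 0.02
```

```bash
python3 -m pendant '[[[0,-0.02,0.03,0,0,0],[0,0,0.02,0,0,0],[0,0,0,0,0,0]]]'; python3 -m pendant '[[[0,0,0,0,0,0],[0,0,0,0,0,0],[0,0,0,0,0,0],[0,0,0,0,0,0]]]' 0.55; python3 -m pendant '[[[0,0,-0.5,0,0,0],[0,0,-0.8,0,0,0],[0,0,-0.8,0,0,0],[0,0,-0.5,0,0,0],[0,0,0,0,0,0]]]' 1;  python3 - <<'E'
from h import *
from rig import arm
import cv2
s=arm.read_state();c=arm.camera('wrist');pickle.dump((s,c),open('w4.pkl','wb'))
cv2.imwrite('pics/w4.png',c['frame'][:,:,::-1])
go(.4800,-.0003,.12)
E
```

```text
time_s: 7.75
eef_pos: [0.6542, 0.0889, 0.027]
tcp_rot: [3.141, -0.0, 1.537]
ft_force: [-1.0, 0.3, 1.7]
opening: 0.0194
finger_force: 59.1
time_s: 8.25
eef_pos: [0.6541, 0.0888, 0.0265]
tcp_rot: [3.142, -0.0, 1.536]
ft_force: [-0.1, 0.4, -0.6]
opening: 0.047
finger_force: 0.0
time_s: 8.88
eef_pos: [0.6555, 0.089, 0.1338]
tcp_rot: [3.136, -0.001, 1.537]
ft_force: [0.0, -0.2, -0.8]
opening: 0.0849
finger_force: 0.0
shift [-2.38 -4.28  0.28] turn [ 0.02 -0.    0.01] at [0.6544 0.0889 0.1315] t 8.925 F [-0.6  0.1 -0.5] open 0.0854
```

View pics/w4.png

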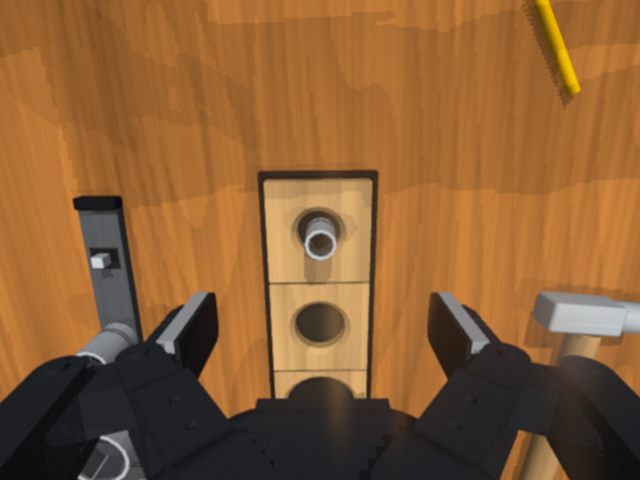

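The 22 stands in its bore, rim at (320.5,244); the next bore (42) has its floor at about (320,323). A quick numeric check of the centring.

Run:
```python
from h import *
np.set_printoptions(precision=4,suppress=True)
s,c=wcam('w4.pkl');print(s['eef_pos'])
print('rim',onplane(c,[(320.5,244)],.047),'\n34 corners', onplane(c,[(264,180),(372,180),(269,282),(371,282)],.021),'\n42',onplane(c,[(320,323)],.009),onplane(c,[(269,282),(371,282),(273,370),(368,370)],.021).mean(0))
```

```text
[0.6555 0.089  0.1338]
rim [[0.655  0.0875 0.047 ]] 
34 corners [[0.6159 0.1288 0.021 ]
 [0.6935 0.1261 0.021 ]
 [0.6135 0.0495 0.021 ]
 [0.6931 0.0466 0.021 ]] 
42 [[0.6517 0.0051 0.009 ]] [0.652  0.0078 0.021 ]
```

```bash
python3 -m pendant '[[[-0.45,-0.87,0,0,0,0],[-0.45,-0.87,0,0,0,0],[-0.45,-0.87,0,0,0,0],[-0.45,-0.87,0,0,0,0],[-0.45,-0.87,0,0,0,0],[0,0,0,0,0,0],[0,0,0,0,0,0]]]' 1 >/dev/null;  python3 - <<'E'
from h import *
go(.4795,-.001,.029)
E
```

```text
shift [-0.15  0.07  2.51] turn [-0.01 -0.01  0.  ] at [0.477  0.0051 0.1296] t 9.8 F [ 0.5 -0.1  0.2] open 0.0856
```

```bash
python3 -m pendant '[[[-0.15,0.06,0.7,0,0,0],[0,0,0.7,0,0,0],[0,0,0.6,0,0,0],[0,0,0.4,0,0,0],[0,0,0.1,0,0,0],[0,0,0,0,0,0]]]' >/dev/null;  python3 - <<'E'
from h import *
from rig import arm
import cv2
go(.4795,-.001,.029)
s=arm.read_state();c=arm.camera('wrist');pickle.dump((s,c),open('w5.pkl','wb'))
s,c=wcam('w5.pkl')
cv2.imwrite('pics/w5.png',c['frame'][:,:,::-1])
# rim circle candidates in bright low-saturation pixels
h=cv2.cvtColor(c['frame'],cv2.COLOR_RGB2HSV);m=((h[...,1]<40)&(h[...,2]>150)).astype('uint8');m[:,:230]=0;m[:,420:]=0
n,l,st,ce=cv2.connectedComponentsWithStats(m);print(st[st[:,4]>80])
E
```

```text
shift [ 0.   -0.01  0.04] turn [ 0.01 -0.    0.01] at [ 0.4799 -0.0011  0.0308] t 10.55 F [-0.1 -0.5 -0.6] open 0.0857
[[     0      0    640    480 305812]
 [   314    123     20     20    398]
 [   286    292     75     68    990]]
```

View pics/w5.png

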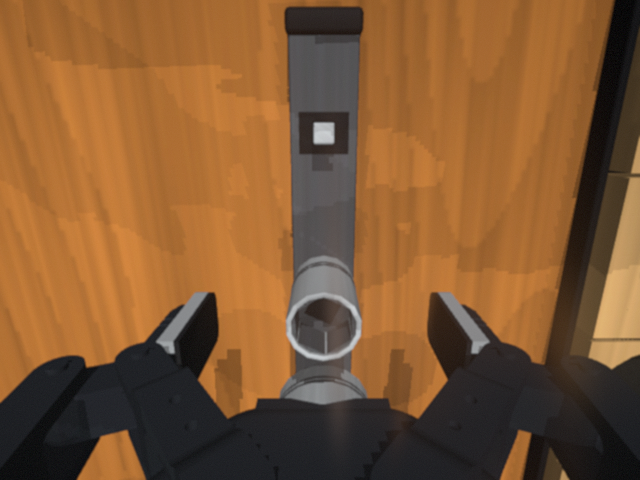

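The 30 is at (323,326), centred. Closing and lifting.

```bash
python3 -m pendant '[[[0.03,0,0.03,0,0,0],[0,0,0,0,0,0],[0,0,0,0,0,0],[0,0,0,0,0,0],[0,0,0,0,0,0],[0,0,0,0,0,0]]]' 0; python3 -m pendant '[[[0,0,-0.3,0,0,0],[0,0,-0.6,0,0,0],[0,0,-0.6,0,0,0],[0,0,0,0,0,0],[0,0,0,0,0,0]]]'; python3 -c "
from h import *
go(.652,.0085,.085)"
```

```text
time_s: 11.35
eef_pos: [0.4798, -0.0001, 0.03]
tcp_rot: [3.14, 0.0, 1.536]
ft_force: [-0.1, 0.4, 4.1]
opening: 0.0285
finger_force: 59.4
time_s: 11.98
eef_pos: [0.4785, 0.0001, 0.0883]
tcp_rot: [-3.14, -0.0, 1.536]
ft_force: [-1.1, 0.0, -2.2]
opening: 0.0276
finger_force: 59.3
shift [0.36 4.33 0.07] turn [-0.02 -0.    0.01] at [4.785e-01 1.000e-04 8.830e-02] t 11.975 F [-1.1  0.  -2.2] open 0.0276
```

```bash
python3 -m pendant '[[[0.07,0.87,0,0,0,0],[0.07,0.87,0,0,0,0],[0.07,0.87,0,0,0,0],[0.07,0.87,0,0,0,0],[0.05,0.85,0,0,0,0],[0,0,0,0,0,0],[0,0,0,0,0,0]]]' >/dev/null; python3 -c "
from h import *
from rig import arm
import cv2
go(.6525,.0075,.0295)
s=arm.read_state();c=arm.camera('wrist');pickle.dump((s,c),open('w6.pkl','wb'))
cv2.imwrite('pics/w6.png',c['frame'][:,:,::-1])"
```

```text
shift [0.01 0.03 1.45] turn [-0.04 -0.    0.01] at [0.6514 0.0073 0.0874] t 12.85 F [-0.2 -0.5 -0.7] open 0.028
```

View pics/w6.png

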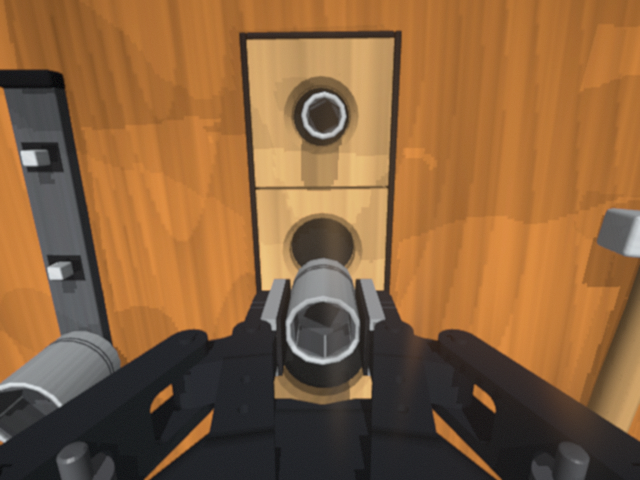

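The 30 (322,330) lines up with its bore column (322), and the 22 stands centred at (324,117). Lowering and releasing.

```bash
python3 -m pendant '[[[0,0.02,0.5,0,0,0],[0,0,0.4,0,0,0],[0,0,0.3,0,0,0],[0,0,0.15,0,0,0],[0,0,0.08,0,0,0],[0,0,0,0,0,0],[0,0,0,0,0,0]]]'; python3 -c "
from h import *
go(.652,.0075,.029)"
```

```text
time_s: 13.78
eef_pos: [0.6542, 0.0072, 0.0329]
tcp_rot: [3.14, -0.0, 1.536]
ft_force: [0.5, -0.1, -0.5]
opening: 0.0279
finger_force: 59.5
shift [ 0.01 -0.06  0.1 ] turn [ 0.01 -0.    0.01] at [0.6542 0.0072 0.0329] t 13.775 F [ 0.5 -0.1 -0.5] open 0.0279
```

```bash
python3 -m pendant '[[[0,-0.05,0.05,0,0,0],[0,0,0.04,0,0,0],[0,0,0,0,0,0]]]'; python3 -m pendant '[[[0,0,0,0,0,0],[0,0,0,0,0,0],[0,0,0,0,0,0],[0,0,0,0,0,0]]]' 0.6; python3 -m pendant '[[[0,0,-0.5,0,0,0],[0,0,-0.8,0,0,0],[0,0,-0.8,0,0,0],[0,0,-0.5,0,0,0],[0,0,0,0,0,0]]]' 1 | head -2; python3 -m pendant '[[[-0.39,-0.87,0,0,0,0],[-0.39,-0.87,0,0,0,0],[-0.39,-0.87,0,0,0,0],[-0.39,-0.87,0,0,0,0],[-0.39,-0.87,0,0,0,0],[0,0,0,0,0,0],[0,0,0,0,0,0]]]' | head -2;  python3 - <<'E'
from h import *
go(.4765,-.0725,.032)
E
```

```text
time_s: 14.15
eef_pos: [0.6516, 0.0073, 0.029]
tcp_rot: [3.142, -0.0, 1.537]
ft_force: [-0.8, 0.1, 1.6]
opening: 0.028
finger_force: 59.9
time_s: 14.65
eef_pos: [0.6517, 0.0073, 0.0285]
tcp_rot: [3.142, -0.0, 1.536]
ft_force: [0.3, 1.0, 0.1]
opening: 0.0511
finger_force: 0.0
time_s: 15.28
eef_pos: [0.6531, 0.0072, 0.1358]
time_s: 16.15
eef_pos: [0.4751, -0.0645, 0.1318]
shift [-0.2   0.04  2.49] turn [-0.01 -0.01  0.  ] at [ 0.4751 -0.0645  0.1318] t 16.15 F [-0.1  0.3  0.6] open 0.0854
```

```bash
python3 -m pendant '[[[-0.2,0.03,0.6,0,0,0],[0,0,0.6,0,0,0],[0,0,0.6,0,0,0],[0,0,0.5,0,0,0],[0,0,0.2,0,0,0],[0,0,0,0,0,0],[0,0,0,0,0,0]]]' >/dev/null;  python3 - <<'E'
from h import *
from rig import arm
import cv2
go(.4765,-.0725,.030)
s=arm.read_state();c=arm.camera('wrist');pickle.dump((s,c),open('w7.pkl','wb'))
cv2.imwrite('pics/w7.png',c['frame'][:,:,::-1])
E
```

```text
shift [ 0.01 -0.01  0.09] turn [0.02 0.   0.01] at [ 0.477  -0.0728  0.0334] t 17.025 F [ 0.7 -0.   0.7] open 0.0855
```

View pics/w7.png

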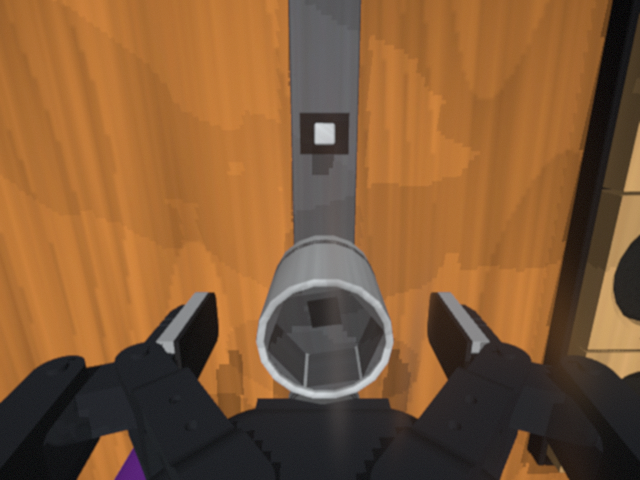

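The 50 is at (325,337), about 3 mm towards +tool x; I shift by that, then grip and lift.

```bash
python3 -m pendant '[[[0.06,0,0.07,0,0,0],[0,0,0,0,0,0]]]' >/dev/null; python3 -m pendant '[[[0,0,0,0,0,0],[0,0,0,0,0,0],[0,0,0,0,0,0],[0,0,0,0,0,0],[0,0,0,0,0,0]]]' 0; python3 -m pendant '[[[0,0,-0.3,0,0,0],[0,0,-0.6,0,0,0],[0,0,-0.6,0,0,0],[0,0,0,0,0,0],[0,0,0,0,0,0]]]'; python3 -c "
from h import *
go(.650,-.0725,.085)"
```

```text
time_s: 17.95
eef_pos: [0.4769, -0.0705, 0.0304]
tcp_rot: [3.14, 0.0, 1.536]
ft_force: [1.6, -0.2, 4.3]
opening: 0.0486
finger_force: 62.8
time_s: 18.58
eef_pos: [0.4748, -0.07, 0.0882]
tcp_rot: [-3.138, -0.001, 1.536]
ft_force: [-0.0, -0.6, -3.8]
opening: 0.0488
finger_force: 63.7
shift [0.09 4.38 0.07] turn [-0.03 -0.01  0.01] at [ 0.4748 -0.07    0.0882] t 18.575 F [-0.  -0.6 -3.8] open 0.0488
```

```bash
python3 -m pendant '[[[0.02,0.87,0,0,0,0],[0.02,0.87,0,0,0,0],[0.02,0.87,0,0,0,0],[0.02,0.87,0,0,0,0],[0.03,0.87,0,0,0,0],[0,0,0,0,0,0],[0,0,0,0,0,0]]]' >/dev/null; python3 -c "
from h import *
from rig import arm
import cv2
go(.650,-.0725,.0305)
s=arm.read_state();c=arm.camera('wrist');pickle.dump((s,c),open('w8.pkl','wb'))
cv2.imwrite('pics/w8.png',c['frame'][:,:,::-1])"
```

```text
shift [-0.02  0.04  1.42] turn [-0.05 -0.01  0.01] at [ 0.6486 -0.0717  0.0874] t 19.45 F [-1.1 -0.2 -4. ] open 0.0488
```

View pics/w8.png

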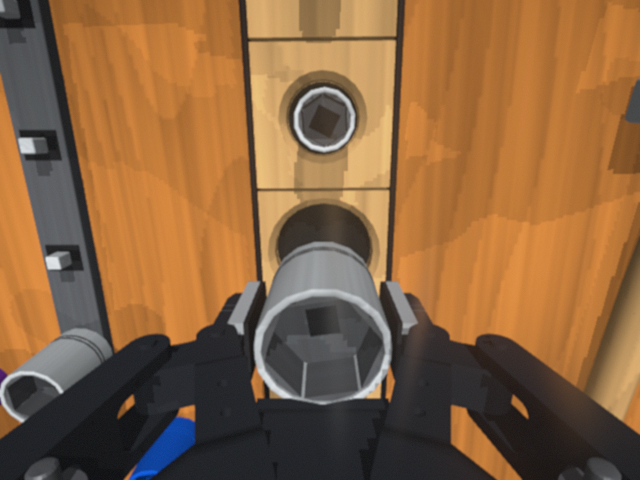

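Columns agree (block 324, socket 323), and the 30 stands centred at (324,119). One numeric check along the row before lowering.

```bash
python3 - <<'E'
from h import *
np.set_printoptions(precision=4,suppress=True)
s,c=wcam('w8.pkl')
sm=onplane(c,[(324,39),(324,188)],.021);print(sm, 'block ctr y',sm[1]-[.001,.0395,0]); print('rim',onplane(c,[(323,346)],.121))
print('30 rim',onplane(c,[(324,119)],.051),'block42 ctr',sm.mean(0))
E
python3 -m pendant '[[[0,0.01,0.5,0,0,0],[0,0,0.3,0,0,0],[0,0,0,0,0,0]]]' | head -2
```

```text
[[ 0.6535  0.0474  0.021 ]
 [ 0.6509 -0.0318  0.021 ]] block ctr y [ 0.6499 -0.0713  0.021 ]
rim [[ 0.6493 -0.0723  0.121 ]]
30 rim [[0.6522 0.0061 0.051 ]] block42 ctr [0.6522 0.0078 0.021 ]
time_s: 19.88
eef_pos: [0.6485, -0.0716, 0.0548]
```

```bash
python3 -m pendant '[[[0.02,0.01,0.25,0,0,0],[0,0,0.15,0,0,0],[0,0,0.1,0,0,0],[0,0,0.05,0,0,0],[0,0,0,0,0,0],[0,0,0,0,0,0]]]'; python3 -c "
from h import *
go(.650,-.0715,.030)"
```

```text
time_s: 20.62
eef_pos: [0.6512, -0.0712, 0.0361]
tcp_rot: [3.141, 0.0, 1.536]
ft_force: [-0.3, -0.2, -3.5]
opening: 0.0484
finger_force: 64.3
shift [-0.01 -0.03  0.15] turn [0.01 0.   0.01] at [ 0.6512 -0.0712  0.0361] t 20.625 F [-0.3 -0.2 -3.5] open 0.0484
```

```bash
python3 -m pendant '[[[0,-0.03,0.07,0,0,0],[0,0,0.06,0,0,0],[0,0,0.02,0,0,0],[0,0,0,0,0,0]]]'; python3 -c "
from h import *
go(.650,-.0715,.030)"
```

```text
time_s: 21.12
eef_pos: [0.6498, -0.0711, 0.0296]
tcp_rot: [-3.142, -0.0, 1.536]
ft_force: [0.2, 0.6, -3.2]
opening: 0.0486
finger_force: 64.6
shift [-0.01  0.01 -0.01] turn [-0.   -0.    0.01] at [ 0.6498 -0.0711  0.0296] t 21.125 F [ 0.2  0.6 -3.2] open 0.0486
```

Weight is still on the gripper and it is within about 1 mm of the floor. Releasing and moving to the 40.

```bash
python3 -m pendant '[[[0,0,0,0,0,0],[0,0,0,0,0,0],[0,0,0,0,0,0],[0,0,0,0,0,0]]]' 0.85; python3 -m pendant '[[[0,0,-0.5,0,0,0],[0,0,-0.8,0,0,0],[0,0,-0.8,0,0,0],[0,0,-0.5,0,0,0],[0,0,0,0,0,0]]]' 1 | head -2; python3 -m pendant '[[[-0.39,-0.87,0,0,0,0],[-0.39,-0.87,0,0,0,0],[-0.39,-0.87,0,0,0,0],[-0.39,-0.87,0,0,0,0],[-0.39,-0.87,0,0,0,0],[0,0,0,0,0,0],[0,0,0,0,0,0]]]' | head -2;  python3 - <<'E'
from h import *
go(.474,-.1440,.029)
E
```

```text
time_s: 21.62
eef_pos: [0.65, -0.0711, 0.0301]
tcp_rot: [3.141, 0.0, 1.536]
ft_force: [-0.0, 0.9, 0.3]
opening: 0.0726
finger_force: 0.0
time_s: 22.25
eef_pos: [0.6512, -0.0713, 0.137]
time_s: 23.12
eef_pos: [0.4732, -0.1428, 0.1329]
shift [-0.03  0.02  2.6 ] turn [-0.01 -0.01  0.  ] at [ 0.4732 -0.1428  0.1329] t 23.125 F [ 0.3 -0.2  0. ] open 0.0855
```

```bash
python3 -m pendant '[[[-0.03,0.02,0.6,0,0,0],[0,0,0.6,0,0,0],[0,0,0.6,0,0,0],[0,0,0.5,0,0,0],[0,0,0.25,0,0,0],[0,0,0.05,0,0,0],[0,0,0,0,0,0],[0,0,0,0,0,0]]]' >/dev/null;  python3 - <<'E'
from h import *
from rig import arm
import cv2
go(.474,-.1440,.029)
s=arm.read_state();c=arm.camera('wrist');pickle.dump((s,c),open('w9.pkl','wb'))
cv2.imwrite('pics/w9.png',c['frame'][:,:,::-1])
E
```

```text
shift [ 0.01 -0.02  0.04] turn [0.02 0.01 0.01] at [ 0.4747 -0.1446  0.0307] t 24.125 F [1.  0.8 0.2] open 0.0856
```

View pics/w9.png

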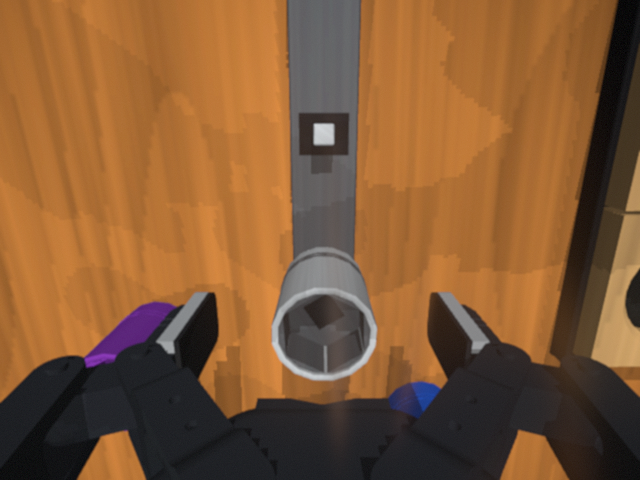

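The chromed 40 is at (324,334), centred between the pads, with the purple one outside the left finger. Closing and lifting.

```bash
python3 -m pendant '[[[0.02,0,0.03,0,0,0],[0,0,0,0,0,0],[0,0,0,0,0,0],[0,0,0,0,0,0],[0,0,0,0,0,0],[0,0,0,0,0,0]]]' 0; python3 -m pendant '[[[0,0,-0.3,0,0,0],[0,0,-0.6,0,0,0],[0,0,-0.6,0,0,0],[0,0,0,0,0,0],[0,0,0,0,0,0]]]'; python3 -c "
from h import *
go(.6475,-.151,.087)"
```

```text
time_s: 24.92
eef_pos: [0.4744, -0.1437, 0.029]
tcp_rot: [3.141, 0.0, 1.536]
ft_force: [0.4, 0.5, 3.7]
opening: 0.0382
finger_force: 60.6
time_s: 25.55
eef_pos: [0.4732, -0.1431, 0.0874]
tcp_rot: [-3.14, -0.001, 1.537]
ft_force: [-0.3, -0.6, -1.7]
opening: 0.0384
finger_force: 60.6
shift [-0.05  4.36  0.  ] turn [-0.02 -0.01  0.01] at [ 0.4732 -0.1431  0.0874] t 25.55 F [-0.3 -0.6 -1.7] open 0.0384
```

```bash
python3 -m pendant '[[[-0.01,0.88,0,0,0,0],[-0.01,0.88,0,0,0,0],[-0.01,0.88,0,0,0,0],[-0.01,0.87,0,0,0,0],[-0.01,0.87,0,0,0,0],[0,0,0,0,0,0],[0,0,0,0,0,0]]]' >/dev/null; python3 -c "
from h import *
from rig import arm
import cv2
go(.6475,-.151,.029)
s=arm.read_state();c=arm.camera('wrist');pickle.dump((s,c),open('w10.pkl','wb'))
cv2.imwrite('pics/w10.png',c['frame'][:,:,::-1])"
```

```text
shift [0.   0.   1.44] turn [-0.04 -0.01  0.01] at [ 0.6476 -0.1512  0.0864] t 26.425 F [-0.6  0.3 -1.4] open 0.0385
```

View pics/w10.png

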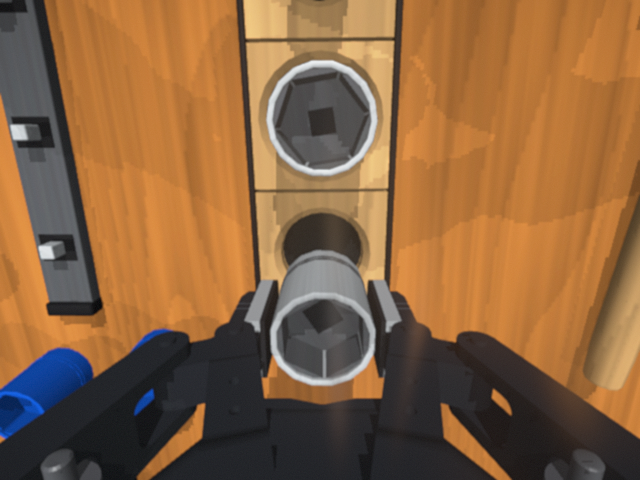

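The 40 (323,338) lines up with its bore (322), and the 50 stands in its bore at (322,118). Lowering.

```bash
python3 -m pendant '[[[0,-0.02,0.5,0,0,0],[0,0,0.4,0,0,0],[0,0,0.3,0,0,0],[0,0,0.12,0,0,0],[0,0,0.06,0,0,0],[0,0,0,0,0,0],[0,0,0,0,0,0]]]'|head -2; python3 -c "
from h import *
go(.6475,-.151,.029)"
```

```text
time_s: 27.35
eef_pos: [0.6487, -0.1516, 0.0341]
shift [ 0.01 -0.03  0.13] turn [0.01 0.   0.01] at [ 0.6487 -0.1516  0.0341] t 27.35 F [-0.2  0.1 -2.2] open 0.0387
```

```bash
python3 -m pendant '[[[0,-0.03,0.06,0,0,0],[0,0,0.05,0,0,0],[0,0,0.02,0,0,0],[0,0,0,0,0,0]]]' | head -4; python3 -m pendant '[[[0,0,0,0,0,0],[0,0,0,0,0,0],[0,0,0,0,0,0],[0,0,0,0,0,0]]]' 0.75; python3 -m pendant '[[[0,0,-0.5,0,0,0],[0,0,-0.8,0,0,0],[0,0,-0.8,0,0,0],[0,0,-0.8,0,0,0],[0,0,0,0,0,0]]]' 1 | head -2; python3 -m pendant '[[[0,-0.8,-0.5,0,0,0],[0,-0.8,-0.5,0,0,0],[0,-0.8,-0.5,0,0,0],[0,-0.8,0,0,0,0],[0,-0.8,0,0,0,0],[0,-0.8,0,0,0,0],[0,-0.5,0,0,0,0],[0,0,0,0,0,0]]]' | head -2;  python3 - <<'E'
from h import *
from rig import arm
import cv2
for n,(x0,x1,y0,y1) in {'top':(245,445,145,295),'scene':(195,395,175,325)}.items():
    f=arm.camera(n)['frame'][y0:y1,x0:x1,::-1]
    cv2.imwrite(f'pics/{n}_end.png',cv2.resize(f,None,fx=2,fy=2,interpolation=cv2.INTER_CUBIC))
cv2.imwrite('pics/end.png',np.hstack([cv2.imread('pics/top_end.png'),cv2.imread('pics/scene_end.png')]))
E
```

```text
time_s: 27.85
eef_pos: [0.647, -0.1514, 0.0281]
tcp_rot: [3.141, -0.0, 1.536]
ft_force: [-0.9, 0.4, -1.8]
time_s: 28.35
eef_pos: [0.6471, -0.1515, 0.0283]
tcp_rot: [3.141, -0.0, 1.536]
ft_force: [0.0, 0.4, 0.4]
opening: 0.0639
finger_force: 0.0
time_s: 28.98
eef_pos: [0.6494, -0.1522, 0.1504]
time_s: 29.98
eef_pos: [0.4341, -0.144, 0.2039]
```

View pics/end.png

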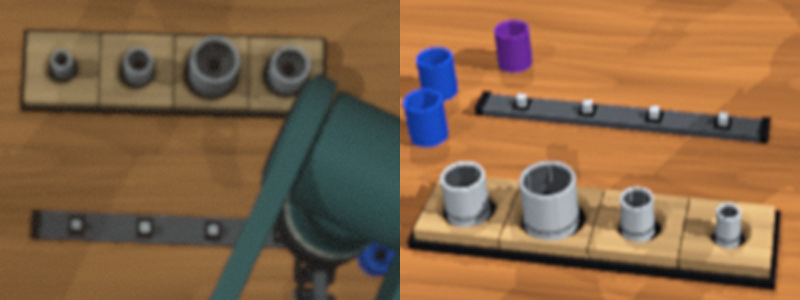

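All four sockets stand upright in their bores (top part of the picture: (62,66), (138,68), (213,68), (289,70)), and the arm is clear. Handing in.

```bash
python3 -c "
from rig import arm
print(arm.close_job())"
```

```text
the job is handed in; nothing more can be done
None
```

All four sockets stand upright, hexagon up, in their matching bores, and the ratchet and screwdriver were not approached; the job is handed in after about 30 s on the robot's clock (the hand-in returned no verdict).

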